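# Check that the photometer lid stays up

### The arm

A 7-joint arm with a two-finger parallel gripper is mounted at the origin on the work surface. World frame = base frame: x ahead of the robot, y to its left, z up, the work surface at z = 0. Lengths are in m, angles in rad, forces in N, time in s.
With the tool pointing down it reaches from about 0.4 to 0.85 m from the base axis. Payload 4.5 kg.
Tool frame: the origin (TCP) lies between the finger pads; the fingertips stand r.tip_reach ahead of it and the grasp point (between the pads) lies 11 mm behind it (r.tip_reach is the distance from the TCP to the fingertips, in m); z points along the fingers, y is the line along which they close (so a half turn about z gives the same grasp; the last joint's range is limited). The gripper opens to 88 mm and grips with 3 to 60 N. Pads are 18 mm wide; open, the fingers measure 123 mm over their backs; the gripper's body (75 mm by 187 mm) begins 45 mm behind the grasp point.
Start: joints at [1.227, 0.689, -0.195, 1.565, 0.157, 0.902, -0.215], TCP at [0.231, -0.581, 0.247] pointing down, gripper open.
Joint ranges: [-3.01, 3.01], [-0.46, 2.08], [-1.47, 1.51], [0.13, 2.56], [-1, 4.14], [0.04, 2.09], [-2.66, 2.66]. Speed limits (rad/s): [2.57, 2.57, 3.14, 3.14, 3.14, 3.14, 3.14].

### API

Orientations are given as a unit quaternion [x, y, z, w].
In Python, from plant import r, vision, workorder gives the robot as it stands.
- The arm moves only by the tool drive_tool, never from a script. Its argument "targets" is a list of rows, each an object of numbers: "tx", "ty", "tz": the shift along the world's x, y, z in units of 0.03 m (1.0 is 0.03 m); "wx", "wy", "wz": the turn, a rotation vector about the world's x, y, z in units of 60 degrees (1.0 is 60 degrees); "claw": the opening, from -1 (shut) to 1 (fully open). A call has exactly 8 rows; each row shifts and turns the commanded pose from where the row before left it; what a row does not reach is not made up. A row lasts 1/10 s, in which the tool goes at most 50 mm and 8.59 degrees, less where a joint would pass 70% of its speed; a pose out of reach is approached as far as the arm can. A call with a number of a shift or a turn outside -1 to 1 is refused whole. A call with a gripper value outside its range is refused whole. The fingers move at their own pace and stop on an object; "force" is the grip in N (left out, the last holds). Time passes only in rows, so rows that do not move let the fingers close, or fill a call up. It gives the time, the measured TCP pose, the force, the opening and the grip force at its end, in the units of the state.
- r.get_state(): the state, without advancing time (a new reading comes with each control period).
- vision.snapshot(name): name is "scene" or "top" or "wrist"; returns a dict with "image" (384x512x3 uint8, blue, green, red), "range_z" (384x512 float32, m along the optical axis (not along the pixel's ray), 0 where there is no reading), "K" (3x3 intrinsics, pixels), "dist" ([k1, k2, p1, p2, k3] as OpenCV has them; the pictures are not rectified), "cam_to_world" (4x4, takes a point from camera to world coordinates). Camera axes: x right, y up, looking along -z (the intrinsics and any distortion apply to the point x, -y, -z); pixel columns grow to the right and rows downward; lengths in m; the calibration is good to about 2 mm. A picture is of the moment at which its call begins.
- workorder.finish_job(): hands the job in; it is judged then, once.
The state is a dict: "clock": time; "q": joint angles; "qd": joint speeds; "joint_torque": joint torques, N m; "tool_pos": TCP position; "eef_rot": TCP orientation; "contact_force": force on the tool from outside, world axes, zero at the start; "moment": the same for the moment, N m; "opening": opening from 0.0 (shut) to 1.0 (fully open); "finger_force": force on a finger pad.
Only numpy, scipy, OpenCV 4.12 (cv2) and the standard library are available. Lean on these libraries where they do the work, as an engineer would, in place of code of your own. Each camera call takes 0.05 s, during which the arm holds its last target. There are 200 camera calls.

### The job

The friction hinge of the photometer's sample lid has just been adjusted. Gently lift this lid about halfway (some 45 degrees open), let go, and leave it standing there by itself to show that the hinge holds. Leave the lid of the plain accessory case shut.

Things in the scene. Friction and masses are not known exactly. Their poses are not given: they have to be found in the camera images.
- photometer: Cream bench instrument, fixed, left or right. Sample chamber 170 (x) x 200 (y) x 114 mm high under an off-white lid; in front a low console (80 mm deep, 65 high) with black display and keys; behind, a lamp house (70 deep, 110 high, black slots). Origin: on the bench under the chamber's centre; x from console to lamp house, y along the hinge, z up. Hinge axis along y at x +85, z 115 mm.
- photo_lid (a joint): Opening angle of the photometer's lid, rad: 0 shut (level), 0.79 = 45 degrees, limit 1.6; starts at 0 to 0.2. The lid is a plate 170 x 200 x 8 mm, 0.17 to 0.33 kg; its free edge, on the console side, swings up and back towards the lamp house. The stiff hinge stays where it is left; lifting takes up to about 6 N at the grip.
- photo_lid_grip (a point): Centre of the photometer lid's grip: an aluminium disc, diameter 30 mm, 14 mm thick, on edge on a stem (12 x 12 mm) in mid-width of the lid, 25 mm from its free edge, 36 mm above its upper face (lid shut: photometer x -60, z 159 mm). Flat faces look along the photometer's +y and -y: pinch with fingers closing along y. It turns with the lid and may pivot between the fingers.
- case_lid (a joint): Opening angle of the accessory case's lid, rad, 0 shut (as it starts). The case is a plain cream box 170 x 200 x 70 mm, lower than the photometer, without console or lamp house, on the other side of the bench; its lid and grip look the same as the photometer's. Not to be opened.

How it is judged:
By the outcome, as a careful person would: the job done as asked, in the order asked, and still so for the second after the job is handed in, with the robot touching nothing.
It also fails if it takes over 34 s, if anything falls off the work surface, if the arm or the gripper's body presses on something with over 40 N, if the wrist force passes 120 N, or if a joint passes its speed limit or range.

## Working session

There is one attempt and no reset: what is moved stays moved. The work goes in short steps, Python scripts to look and compute and a tool call to move; the robot and the scene stay as the last step left them, time stands still between calls to the robot, and variables do not carry over. Pictures are saved under pics/ and viewed, at most 10 in all, crops included, and the job is handed in when it is done.

Besides the shell and the picture viewer there is one more tool, called as name(argument=value, ...), one argument or row to a line, values as JSON. drive_tool: Moves the arm, as the interface text tells. Its arguments: {"type":"object","properties":{"targets":{"type":"array","items":{"type":"object","properties":{"tx":{"type":"number"},"ty":{"type":"number"},"tz":{"type":"number"},"wx":{"type":"number"},"wy":{"type":"number"},"wz":{"type":"number"},"claw":{"type":"number"}}}},"force":{"type":"number"}},"required":["targets"]}

```bash
mkdir -p pics
cat > h.py <<'E'
import numpy as np, cv2
from plant import r, vision, workorder
def snap(n,f=None):
    s=vision.snapshot(n)
    if f: cv2.imwrite('pics/'+f,s['image'])
    return s
def cloud(s):
    h,w=s['range_z'].shape
    u,v=np.meshgrid(np.arange(w),np.arange(h))
    p=cv2.undistortPoints(np.stack([u,v],-1).reshape(-1,1,2).astype(np.float64),s['K'],np.array(s['dist'])).reshape(h,w,2)
    z=s['range_z'].astype(float)
    P=np.stack([p[...,0]*z,-p[...,1]*z,-z,np.ones_like(z)],-1)@np.array(s['cam_to_world']).T
    P=P[...,:3]; P[z<=0]=np.nan
    return P
E
python3 - <<'E'
from h import *
a=snap('top','top.png');b=snap('scene','scene.png')
cv2.imwrite('pics/both.png',cv2.resize(np.hstack([a['image'],b['image']]),(800,300)))
np.save('top.npy',cloud(a));np.save('scene.npy',cloud(b))
s=r.get_state();print(s,r.tip_reach)
E
```

```text
{'clock': 0.1, 'q': array([ 1.22681104,  0.68991874, -0.19453731,  1.56622456,  0.15730226,
        0.90249534, -0.2151197 ]), 'qd': array([ 0.00180559, -0.00196045, -0.00076195, -0.00412189,  0.00053259,
        0.00098423,  0.00176572]), 'joint_torque': array([-3.30204508e-03, -5.28500140e+01, -1.27150364e+00, -1.53838563e+01,
       -5.25570719e-02,  1.93812695e-03,  5.25901669e-05]), 'tool_pos': array([ 0.23030586, -0.58042939,  0.24598315]), 'eef_rot': array([ 9.82205914e-01,  1.87805375e-01, -2.08230629e-04, -8.00287387e-04]), 'contact_force': array([-0.08883825, -0.20119268,  0.28311275]), 'moment': array([-0.02721616, -0.06532995,  0.02598601]), 'finger_force': 0.0, 'opening': 0.9961039350232119} 0.008
```

View pics/top.png

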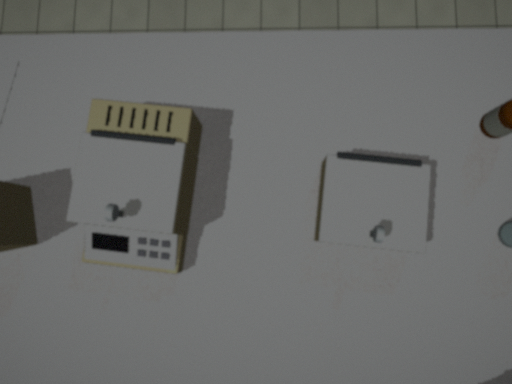

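View pics/scene.png

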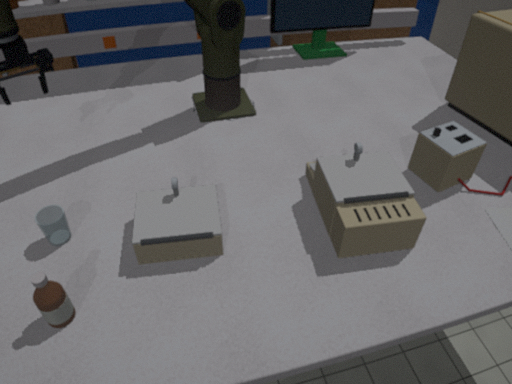

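The top picture shows the photometer at left (lamp house at about (140,118), grip at (112,212), console at (132,247)). The case is at right, with its grip at (379,234).

Run:
```python
from h import *
P=np.load('top.npy');np.set_printoptions(precision=4,suppress=True)
for u,v in [(140,110),(110,150),(165,160),(90,200),(165,210),(130,180),(111,212),(111,208),(113,216),(120,262),(375,190),(379,234),(300,300)]: print(u,v,P[v,u])
# lid plane
R=P[150:200,95:170].reshape(-1,3);R=R[~np.isnan(R).any(1)]
c=R.mean(0);n=np.linalg.svd(R-c)[2][2];n*=np.sign(n[2]);print('n',n,'tilt deg',np.degrees(np.arccos(n[2])),'c',c,'res',np.std((R-c)@n))
# box footprint (all high points in photometer area): min-area rect
def rect(m,name):
    m=m&~np.isnan(P[...,2]);m=cv2.morphologyEx(m.astype(np.uint8),cv2.MORPH_OPEN,np.ones((5,5)))>0
    q=P[m][:,:2].astype(np.float32);print(name,len(q),cv2.minAreaRect(q))
U,V=np.meshgrid(np.arange(512),np.arange(384));A=(U>55)&(U<215)&(V>85)&(V<285)
rect(A&(P[...,2]>.04),'all'); rect(A&(P[...,2]>.04)&(P[...,2]<.08),'console')
d=(P-c)@n
g=A&(d>.015)&(V>190)&(V<235)&(U>80)&(U<180)
print('grip',g.sum(),np.nanmean(P[g],0),np.nanmin(P[g],0),np.nanmax(P[g],0))
S=np.load('scene.npy');gs=((S-c)@n>.015)&((S-c)@n<.06)&(np.hypot(S[...,0]-c[0],S[...,1]-c[1])<.13)
print('grip scene',gs.sum(),np.nanmean(S[gs],0),np.nanmin(S[gs],0),np.nanmax(S[gs],0))
```

```text
140 110 [0.7715 0.2179 0.1109]
110 150 [0.6895 0.2657 0.1247]
165 160 [0.6712 0.1617 0.1227]
90 200 [0.5958 0.299  0.1222]
165 210 [0.5784 0.1576 0.1239]
130 180 [0.6334 0.2254 0.1232]
111 212 [0.5709 0.2343 0.1749]
111 208 [0.5777 0.2355 0.1733]
113 216 [0.5646 0.2342 0.1666]
120 262 [0.4776 0.2698 0.0427]
375 190 [ 0.6231 -0.2339  0.0787]
379 234 [ 0.5391 -0.2244  0.1291]
300 300 [ 0.402  -0.0963  0.0014]
n [0.0068 0.0008 1.    ] tilt deg 0.39455875898732845 c [0.6437 0.222  0.1239] res 0.0010932873707922858
all 17974 ((0.6274116039276123, 0.2330322563648224), (0.2016013115644455, 0.3227432370185852), 83.97181701660156)
console 4065 ((0.6115978360176086, 0.2354905903339386), (0.20071645081043243, 0.2913643717765808), 84.36933135986328)
grip 231 [0.5716 0.2364 0.1664] [0.5577 0.2306 0.1397] [0.5872 0.2469 0.1765]
grip scene 105 [0.5776 0.2383 0.1614] [0.5567 0.2325 0.1403] [0.5894 0.249  0.1743]
```

drive_tool(
  targets=[
    {"tx": 0.7,"ty": 1,"wz": -0.058,"claw": 1},
    {"tx": 0.7,"ty": 1,"wz": -0.058,"claw": 1},
    {"tx": 0.7,"ty": 1,"wz": -0.058,"claw": 1},
    {"tx": 0.7,"ty": 1,"wz": -0.058,"claw": 1},
    {"tx": 0.7,"ty": 1,"wz": -0.058,"claw": 1},
    {"tx": 0.7,"ty": 1,"wz": -0.058,"claw": 1},
    {"tx": 0.7,"ty": 1,"wz": -0.058,"claw": 1},
    {"tx": 0.7,"ty": 1,"wz": -0.058,"claw": 1},
  ],
)

```text
validation failed for argument at $.ta...
```

drive_tool(
  targets=[
    {"tx": 0.4,"ty": 1,"claw": 1},
    {"tx": 0.4,"ty": 1,"claw": 1},
    {"tx": 0.4,"ty": 1,"claw": 1},
    {"tx": 0.4,"ty": 1,"claw": 1},
    {"tx": 0.4,"ty": 1,"claw": 1},
    {"tx": 0.4,"ty": 1,"claw": 1},
    {"tx": 0.4,"ty": 1,"claw": 1},
    {"tx": 0.4,"ty": 1,"claw": 1},
  ],
)

```text
validation failed for argument at $.ta...
```

drive_tool(
  targets=[
    {"tx": 0.2,"ty": 1,"claw": 1},
    {"tx": 0.2,"ty": 1,"claw": 1},
    {"tx": 0.2,"ty": 1,"claw": 1},
    {"tx": 0.2,"ty": 1,"claw": 1},
    {"tx": 0.2,"ty": 1,"claw": 1},
    {"tx": 0.2,"ty": 1,"claw": 1},
    {"tx": 0.2,"ty": 0.8,"claw": 1},
    {"tx": 0.2,"ty": 0.5,"claw": 1},
  ],
)

```text
validation failed for argument at $.ta...
```

drive_tool(
  targets=[
    {"tx": 0.7,"ty": 1.0,"tz": 0.0,"wx": 0.0,"wy": 0.0,"wz": -0.058,"claw": 1.0},
    {"tx": 0.7,"ty": 1.0,"tz": 0.0,"wx": 0.0,"wy": 0.0,"wz": -0.058,"claw": 1.0},
    {"tx": 0.7,"ty": 1.0,"tz": 0.0,"wx": 0.0,"wy": 0.0,"wz": -0.058,"claw": 1.0},
    {"tx": 0.7,"ty": 1.0,"tz": 0.0,"wx": 0.0,"wy": 0.0,"wz": -0.058,"claw": 1.0},
    {"tx": 0.7,"ty": 1.0,"tz": 0.0,"wx": 0.0,"wy": 0.0,"wz": -0.058,"claw": 1.0},
    {"tx": 0.7,"ty": 1.0,"tz": 0.0,"wx": 0.0,"wy": 0.0,"wz": -0.058,"claw": 1.0},
    {"tx": 0.7,"ty": 1.0,"tz": 0.0,"wx": 0.0,"wy": 0.0,"wz": -0.058,"claw": 1.0},
    {"tx": 0.7,"ty": 1.0,"tz": 0.0,"wx": 0.0,"wy": 0.0,"wz": -0.058,"claw": 1.0},
  ],
  force=15,
)

```text
clock: 0.9
tool_pos: [0.3991, -0.3395, 0.2465]
eef_rot: [0.998, -0.055, -0.0, -0.0]
contact_force: [0.4, -0.4, -0.3]
opening: 0.999
finger_force: 0.0
```

drive_tool(
  targets=[
    {"tx": 0.4,"ty": 1.0,"tz": 0.0,"wx": 0.0,"wy": 0.0,"wz": 0.0,"claw": 1.0},
    {"tx": 0.4,"ty": 1.0,"tz": 0.0,"wx": 0.0,"wy": 0.0,"wz": 0.0,"claw": 1.0},
    {"tx": 0.4,"ty": 1.0,"tz": 0.0,"wx": 0.0,"wy": 0.0,"wz": 0.0,"claw": 1.0},
    {"tx": 0.4,"ty": 1.0,"tz": 0.0,"wx": 0.0,"wy": 0.0,"wz": 0.0,"claw": 1.0},
    {"tx": 0.4,"ty": 1.0,"tz": 0.0,"wx": 0.0,"wy": 0.0,"wz": 0.0,"claw": 1.0},
    {"tx": 0.4,"ty": 1.0,"tz": 0.0,"wx": 0.0,"wy": 0.0,"wz": 0.0,"claw": 1.0},
    {"tx": 0.4,"ty": 1.0,"tz": 0.0,"wx": 0.0,"wy": 0.0,"wz": 0.0,"claw": 1.0},
    {"tx": 0.4,"ty": 1.0,"tz": 0.0,"wx": 0.0,"wy": 0.0,"wz": 0.0,"claw": 1.0},
  ],
)

```text
clock: 1.7
tool_pos: [0.4947, -0.0996, 0.2465]
eef_rot: [0.999, -0.054, -0.0, 0.0]
contact_force: [0.4, -0.3, -0.2]
opening: 0.994
finger_force: 0.0
```

drive_tool(
  targets=[
    {"tx": 0.2,"ty": 1.0,"tz": 0.0,"wx": 0.0,"wy": 0.0,"wz": 0.0,"claw": 1.0},
    {"tx": 0.2,"ty": 1.0,"tz": 0.0,"wx": 0.0,"wy": 0.0,"wz": 0.0,"claw": 1.0},
    {"tx": 0.2,"ty": 1.0,"tz": 0.0,"wx": 0.0,"wy": 0.0,"wz": 0.0,"claw": 1.0},
    {"tx": 0.2,"ty": 1.0,"tz": 0.0,"wx": 0.0,"wy": 0.0,"wz": 0.0,"claw": 1.0},
    {"tx": 0.2,"ty": 1.0,"tz": 0.0,"wx": 0.0,"wy": 0.0,"wz": 0.0,"claw": 1.0},
    {"tx": 0.2,"ty": 1.0,"tz": 0.0,"wx": 0.0,"wy": 0.0,"wz": 0.0,"claw": 1.0},
    {"tx": 0.2,"ty": 1.0,"tz": 0.0,"wx": 0.0,"wy": 0.0,"wz": 0.0,"claw": 1.0},
    {"tx": 0.2,"ty": 1.0,"tz": 0.0,"wx": 0.0,"wy": 0.0,"wz": 0.0,"claw": 1.0},
  ],
)

```text
clock: 2.5
tool_pos: [0.5424, 0.1403, 0.2464]
eef_rot: [0.999, -0.054, -0.0, 0.0]
contact_force: [0.1, 0.0, 0.8]
opening: 1.001
finger_force: 0.0
```

drive_tool(
  targets=[
    {"tx": 0.2,"ty": 0.7,"tz": 0.0,"wx": 0.0,"wy": 0.0,"wz": 0.0,"claw": 1.0},
    {"tx": 0.2,"ty": 0.7,"tz": 0.0,"wx": 0.0,"wy": 0.0,"wz": 0.0,"claw": 1.0},
    {"tx": 0.2,"ty": 0.7,"tz": 0.0,"wx": 0.0,"wy": 0.0,"wz": 0.0,"claw": 1.0},
    {"tx": 0.2,"ty": 0.6,"tz": 0.0,"wx": 0.0,"wy": 0.0,"wz": 0.0,"claw": 1.0},
    {"tx": 0.2,"ty": 0.4,"tz": 0.0,"wx": 0.0,"wy": 0.0,"wz": 0.0,"claw": 1.0},
    {"tx": 0.0,"ty": 0.18,"tz": 0.0,"wx": 0.0,"wy": 0.0,"wz": 0.0,"claw": 1.0},
    {"tx": 0.0,"ty": 0.0,"tz": 0.0,"wx": 0.0,"wy": 0.0,"wz": 0.0,"claw": 1.0},
    {"tx": 0.0,"ty": 0.0,"tz": 0.0,"wx": 0.0,"wy": 0.0,"wz": 0.0,"claw": 1.0},
  ],
)

```text
clock: 3.3
tool_pos: [0.5722, 0.2365, 0.2465]
eef_rot: [0.999, -0.054, -0.0, 0.001]
contact_force: [0.7, 0.1, -0.7]
opening: 0.997
finger_force: 0.0
```

Run:
```python
from h import *
np.set_printoptions(precision=4,suppress=True)
w=snap('wrist','wrist1.png');P=cloud(w)
m=(P[...,2]>.137)&(P[...,2]<.185)&(np.hypot(P[...,0]-.572,P[...,1]-.238)<.04)
q=P[m];print(len(q),q.mean(0),q.min(0),q.max(0));d=m&(P[...,2]>.163);print(P[d].mean(0),cv2.minAreaRect(P[d][:,:2].astype(np.float32)))
s=r.get_state();print(s['tool_pos'],s['eef_rot'],s['q'])
```

```text
802 [0.5772 0.241  0.1692] [0.5603 0.2332 0.1511] [0.5891 0.2495 0.1746]
[0.5761 0.2411 0.1702] ((0.5741758346557617, 0.2413494884967804), (0.013684088364243507, 0.027585623785853386), 83.14454650878906)
[0.5723 0.2362 0.2467] [ 0.9985 -0.0546 -0.0003  0.0006] [-0.5003  0.679   0.0612  1.5915 -0.0492  0.8736 -2.1011]
```

View pics/wrist1.png

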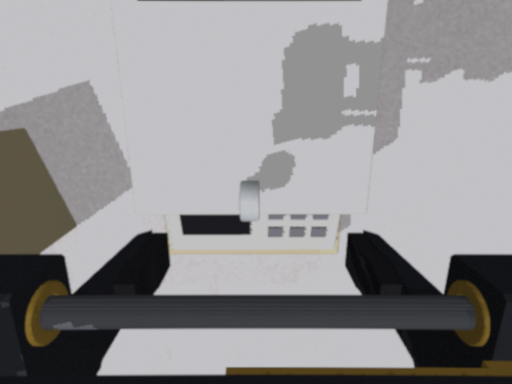

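The wrist picture shows the grip disc on edge at (250,200), midway between the fingers. Its measured thickness of 13.7 mm agrees with the given 14 mm. Next I descend and close.

drive_tool(
  targets=[
    {"tx": 0.07,"ty": 0.15,"tz": -0.5,"wx": 0.0,"wy": 0.0,"wz": 0.0,"claw": 1.0},
    {"tx": 0.0,"ty": 0.0,"tz": -0.7,"wx": 0.0,"wy": 0.0,"wz": 0.0,"claw": 1.0},
    {"tx": 0.0,"ty": 0.0,"tz": -0.7,"wx": 0.0,"wy": 0.0,"wz": 0.0,"claw": 1.0},
    {"tx": 0.0,"ty": 0.0,"tz": -0.6,"wx": 0.0,"wy": 0.0,"wz": 0.0,"claw": 1.0},
    {"tx": 0.0,"ty": 0.0,"tz": -0.5,"wx": 0.0,"wy": 0.0,"wz": 0.0,"claw": 1.0},
    {"tx": 0.0,"ty": 0.0,"tz": -0.3,"wx": 0.0,"wy": 0.0,"wz": 0.0,"claw": 1.0},
    {"tx": 0.0,"ty": 0.0,"tz": 0.0,"wx": 0.0,"wy": 0.0,"wz": 0.0,"claw": 0.2},
    {"tx": 0.0,"ty": 0.0,"tz": 0.0,"wx": 0.0,"wy": 0.0,"wz": 0.0,"claw": -0.3},
  ],
)

```text
clock: 4.15
tool_pos: [0.5749, 0.2419, 0.1478]
eef_rot: [0.999, -0.054, 0.0, -0.0]
contact_force: [0.1, 0.5, -0.1]
opening: 0.84
finger_force: 0.0
```

drive_tool(
  targets=[
    {"tx": 0.0,"ty": 0.0,"tz": 0.0,"wx": 0.0,"wy": 0.0,"wz": 0.0,"claw": -0.5},
    {"tx": 0.0,"ty": 0.0,"tz": 0.0,"wx": 0.0,"wy": 0.0,"wz": 0.0,"claw": -0.6},
    {"tx": 0.0,"ty": 0.0,"tz": 0.0,"wx": 0.0,"wy": 0.0,"wz": 0.0,"claw": -0.8},
    {"tx": 0.0,"ty": 0.0,"tz": 0.0,"wx": 0.0,"wy": 0.0,"wz": 0.0,"claw": -1.0},
    {"tx": 0.0,"ty": 0.0,"tz": 0.0,"wx": 0.0,"wy": 0.0,"wz": 0.0,"claw": -1.0},
    {"tx": 0.0,"ty": 0.0,"tz": 0.0,"wx": 0.0,"wy": 0.0,"wz": 0.0,"claw": -1.0},
    {"tx": 0.0,"ty": 0.0,"tz": 0.0,"wx": 0.0,"wy": 0.0,"wz": 0.0,"claw": -1.0},
    {"tx": 0.0,"ty": 0.0,"tz": 0.0,"wx": 0.0,"wy": 0.0,"wz": 0.0,"claw": -1.0},
  ],
  force=20,
)

```text
clock: 4.95
tool_pos: [0.5746, 0.2418, 0.1477]
eef_rot: [0.999, -0.054, -0.0, 0.0]
contact_force: [0.1, -0.1, 0.3]
opening: 0.157
finger_force: 20.0
```

The opening is 13.8 mm, which is the disc held. I'll lift along the arc around the hinge.

drive_tool(
  targets=[
    {"tx": 0.042,"ty": -0.0045,"tz": 0.117,"wx": 0.0,"wy": 0.0,"wz": 0.0,"claw": -1.0},
    {"tx": 0.042,"ty": -0.0045,"tz": 0.117,"wx": 0.0,"wy": 0.0,"wz": 0.0,"claw": -1.0},
    {"tx": 0.042,"ty": -0.0045,"tz": 0.117,"wx": 0.0,"wy": 0.0,"wz": 0.0,"claw": -1.0},
    {"tx": 0.042,"ty": -0.0045,"tz": 0.117,"wx": 0.0,"wy": 0.0,"wz": 0.0,"claw": -1.0},
    {"tx": 0.053,"ty": -0.006,"tz": 0.112,"wx": 0.0,"wy": 0.0,"wz": 0.0,"claw": -1.0},
    {"tx": 0.053,"ty": -0.006,"tz": 0.112,"wx": 0.0,"wy": 0.0,"wz": 0.0,"claw": -1.0},
    {"tx": 0.053,"ty": -0.006,"tz": 0.112,"wx": 0.0,"wy": 0.0,"wz": 0.0,"claw": -1.0},
    {"tx": 0.053,"ty": -0.006,"tz": 0.112,"wx": 0.0,"wy": 0.0,"wz": 0.0,"claw": -1.0},
  ],
)

```text
clock: 5.75
tool_pos: [0.5851, 0.2407, 0.1753]
eef_rot: [0.999, -0.054, -0.001, 0.0]
contact_force: [-4.0, 0.4, -3.2]
opening: 0.153
finger_force: 20.0
```

drive_tool(
  targets=[
    {"tx": 0.063,"ty": -0.007,"tz": 0.106,"wx": 0.0,"wy": 0.0,"wz": 0.0,"claw": -1.0},
    {"tx": 0.063,"ty": -0.007,"tz": 0.106,"wx": 0.0,"wy": 0.0,"wz": 0.0,"claw": -1.0},
    {"tx": 0.063,"ty": -0.007,"tz": 0.106,"wx": 0.0,"wy": 0.0,"wz": 0.0,"claw": -1.0},
    {"tx": 0.063,"ty": -0.007,"tz": 0.106,"wx": 0.0,"wy": 0.0,"wz": 0.0,"claw": -1.0},
    {"tx": 0.073,"ty": -0.008,"tz": 0.1,"wx": 0.0,"wy": 0.0,"wz": 0.0,"claw": -1.0},
    {"tx": 0.073,"ty": -0.008,"tz": 0.1,"wx": 0.0,"wy": 0.0,"wz": 0.0,"claw": -1.0},
    {"tx": 0.073,"ty": -0.008,"tz": 0.1,"wx": 0.0,"wy": 0.0,"wz": 0.0,"claw": -1.0},
    {"tx": 0.073,"ty": -0.008,"tz": 0.1,"wx": 0.0,"wy": 0.0,"wz": 0.0,"claw": -1.0},
  ],
)

```text
clock: 6.55
tool_pos: [0.6015, 0.2389, 0.2002]
eef_rot: [0.999, -0.054, -0.001, 0.0]
contact_force: [-5.4, -0.1, -3.7]
opening: 0.151
finger_force: 20.0
```

drive_tool(
  targets=[
    {"tx": 0.083,"ty": -0.009,"tz": 0.092,"wx": 0.0,"wy": 0.0,"wz": 0.0,"claw": -1.0},
    {"tx": 0.083,"ty": -0.009,"tz": 0.092,"wx": 0.0,"wy": 0.0,"wz": 0.0,"claw": -1.0},
    {"tx": 0.083,"ty": -0.009,"tz": 0.092,"wx": 0.0,"wy": 0.0,"wz": 0.0,"claw": -1.0},
    {"tx": 0.083,"ty": -0.009,"tz": 0.092,"wx": 0.0,"wy": 0.0,"wz": 0.0,"claw": -1.0},
    {"tx": 0.091,"ty": -0.01,"tz": 0.083,"wx": 0.0,"wy": 0.0,"wz": 0.0,"claw": -1.0},
    {"tx": 0.091,"ty": -0.01,"tz": 0.083,"wx": 0.0,"wy": 0.0,"wz": 0.0,"claw": -1.0},
    {"tx": 0.091,"ty": -0.01,"tz": 0.083,"wx": 0.0,"wy": 0.0,"wz": 0.0,"claw": -1.0},
    {"tx": 0.091,"ty": -0.01,"tz": 0.083,"wx": 0.0,"wy": 0.0,"wz": 0.0,"claw": -1.0},
  ],
)

```text
clock: 7.35
tool_pos: [0.6226, 0.2366, 0.2214]
eef_rot: [0.999, -0.054, -0.001, 0.0]
contact_force: [-4.6, -0.7, -2.6]
opening: 0.153
finger_force: 20.0
```

drive_tool(
  targets=[
    {"tx": 0.099,"ty": -0.011,"tz": 0.074,"wx": 0.0,"wy": 0.0,"wz": 0.0,"claw": -1.0},
    {"tx": 0.099,"ty": -0.011,"tz": 0.074,"wx": 0.0,"wy": 0.0,"wz": 0.0,"claw": -1.0},
    {"tx": 0.099,"ty": -0.011,"tz": 0.074,"wx": 0.0,"wy": 0.0,"wz": 0.0,"claw": -1.0},
    {"tx": 0.099,"ty": -0.011,"tz": 0.074,"wx": 0.0,"wy": 0.0,"wz": 0.0,"claw": -1.0},
    {"tx": 0.106,"ty": -0.011,"tz": 0.064,"wx": 0.0,"wy": 0.0,"wz": 0.0,"claw": -1.0},
    {"tx": 0.106,"ty": -0.011,"tz": 0.064,"wx": 0.0,"wy": 0.0,"wz": 0.0,"claw": -1.0},
    {"tx": 0.106,"ty": -0.011,"tz": 0.064,"wx": 0.0,"wy": 0.0,"wz": 0.0,"claw": -1.0},
    {"tx": 0.0,"ty": 0.0,"tz": 0.0,"wx": 0.0,"wy": 0.0,"wz": 0.0,"claw": -1.0},
  ],
)

```text
clock: 8.15
tool_pos: [0.6451, 0.2342, 0.2366]
eef_rot: [0.999, -0.054, 0.0, -0.0]
contact_force: [-5.0, -0.4, 1.3]
opening: 0.156
finger_force: 20.0
```

Run:
```python
from h import *
np.set_printoptions(precision=4,suppress=True)
w=snap('wrist','wrist2.png');s=snap('scene','scene2.png')
cv2.imwrite('pics/c2.png',np.hstack([cv2.resize(w['image'],(400,300)),cv2.resize(s['image'][100:280,220:460],(400,300))]))
```

```text
(no output)
```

View pics/c2.png

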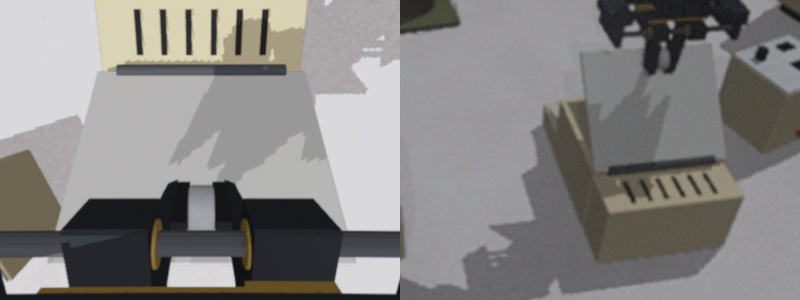

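The lid stands at about 44° with the disc held at (200,205) in the left half. The gripper body is clear of the plate, so I release and back off upward and towards the robot.

drive_tool(
  targets=[
    {"tx": 0.0,"ty": 0.0,"tz": 0.0,"wx": 0.0,"wy": 0.0,"wz": 0.0,"claw": -0.6},
    {"tx": 0.0,"ty": 0.0,"tz": 0.0,"wx": 0.0,"wy": 0.0,"wz": 0.0,"claw": -0.5},
    {"tx": 0.0,"ty": 0.0,"tz": 0.0,"wx": 0.0,"wy": 0.0,"wz": 0.0,"claw": -0.3},
    {"tx": 0.0,"ty": 0.0,"tz": 0.0,"wx": 0.0,"wy": 0.0,"wz": 0.0,"claw": 0.0},
    {"tx": 0.0,"ty": 0.0,"tz": 0.0,"wx": 0.0,"wy": 0.0,"wz": 0.0,"claw": 0.4},
    {"tx": 0.0,"ty": 0.0,"tz": 0.0,"wx": 0.0,"wy": 0.0,"wz": 0.0,"claw": 0.8},
    {"tx": 0.0,"ty": 0.0,"tz": 0.0,"wx": 0.0,"wy": 0.0,"wz": 0.0,"claw": 0.8},
    {"tx": 0.0,"ty": 0.0,"tz": 0.0,"wx": 0.0,"wy": 0.0,"wz": 0.0,"claw": 0.8},
  ],
)

```text
clock: 9.05
tool_pos: [0.6447, 0.2343, 0.2356]
eef_rot: [0.999, -0.054, 0.0, 0.0]
contact_force: [0.4, -0.0, -0.1]
opening: 0.769
finger_force: 0.0
```

drive_tool(
  targets=[
    {"tx": -0.2,"ty": 0.0,"tz": 0.3,"wx": 0.0,"wy": 0.0,"wz": 0.0,"claw": 0.8},
    {"tx": -0.3,"ty": 0.0,"tz": 0.5,"wx": 0.0,"wy": 0.0,"wz": 0.0,"claw": 0.8},
    {"tx": -0.4,"ty": 0.0,"tz": 0.6,"wx": 0.0,"wy": 0.0,"wz": 0.0,"claw": 0.8},
    {"tx": -0.6,"ty": 0.0,"tz": 0.6,"wx": 0.0,"wy": 0.0,"wz": 0.0,"claw": 0.8},
    {"tx": -0.7,"ty": 0.0,"tz": 0.6,"wx": 0.0,"wy": 0.0,"wz": 0.0,"claw": 0.8},
    {"tx": -0.8,"ty": 0.0,"tz": 0.3,"wx": 0.0,"wy": 0.0,"wz": 0.0,"claw": 0.8},
    {"tx": -0.8,"ty": 0.0,"tz": 0.0,"wx": 0.0,"wy": 0.0,"wz": 0.0,"claw": 0.8},
    {"tx": -0.4,"ty": 0.0,"tz": 0.0,"wx": 0.0,"wy": 0.0,"wz": 0.0,"claw": 0.8},
  ],
)

```text
clock: 9.85
tool_pos: [0.5164, 0.2348, 0.3248]
eef_rot: [0.999, -0.053, 0.0, -0.001]
contact_force: [-0.3, 1.0, -0.1]
opening: 0.895
finger_force: 0.0
```

Run:
```python
from h import *
np.set_printoptions(precision=4,suppress=True)
t=snap('top');s=snap('scene')
cv2.imwrite('pics/c3.png',np.hstack([cv2.resize(t['image'],(400,300)),cv2.resize(s['image'],(400,300))]))
P=cloud(s);m=(P[...,0]>.62)&(P[...,0]<.70)&(P[...,1]>.14)&(P[...,1]<.31)&(P[...,2]>.13)&(P[...,2]<.24)
R=P[m];c=np.median(R,0)
for _ in range(4):
    n=np.linalg.svd(R-c,full_matrices=False)[2][2];d=(R-c)@n;R=R[abs(d)<max(.003,np.std(d))];c=R.mean(0)
print(len(R),n,c,'lid deg',np.degrees(np.arccos(abs(n[2]))))
Q=cloud(t);print('case lid',Q[190,375],Q[230,340])
x=r.get_state();print(x['tool_pos'],x['clock'],x['contact_force'])
```

```text
2967 [-0.7034  0.0765 -0.7067] [0.6609 0.2221 0.1796] lid deg 45.034418583656894
case lid [ 0.6225 -0.2326  0.083 ] [ 0.5462 -0.1666  0.0767]
[0.5168 0.2349 0.3244] 9.95 [-0.4227 -0.6747 -0.5228]
```

View pics/c3.png

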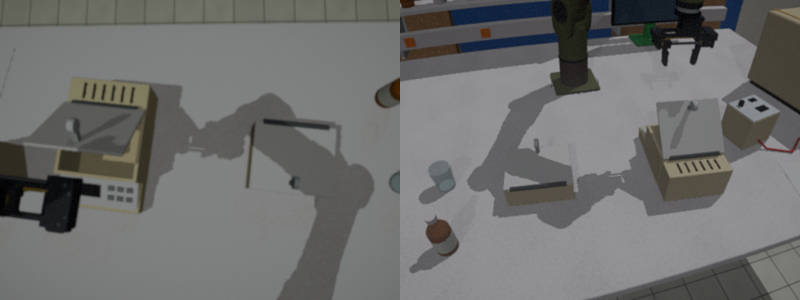

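The photometer lid stands at 45° by itself (right half, around (688,130)). The gripper is well clear of it, and the case lid is still shut.

```bash
python3 -c "
from h import *
print(workorder.finish_job())"
```

```text
the job is handed in; nothing more can be done
None
```

The photometer lid was left standing by itself at a measured 45° with the gripper clear of it, the case lid stayed shut, and I handed the job in at about 10 s on the robot's clock.

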